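# Release two tubes from the lever-gated dispenser

### The job

From the dispenser that holds the light-purple-capped tubes, let exactly two tubes roll out into its pick-up bay, one for each press: press down the blue pad of its rocking lever so that the gate lifts, wait for the tube to roll out, let the lever come all the way up so that the queue moves on to the gate, and do it once more. Leave that lever up at the end; touch no tube, do not work the red-capped dispenser, and do not shift the other things on the bench.

Things in the scene. Friction and masses are not known exactly. Their poses are not given: they have to be found in the camera images.
- dispenser_purple: Dispenser with the LIGHT-PURPLE caps: white, fixed, 185 mm long (x), 104 wide (y), 92 high without lever. Origin on the worktop under the lever pivot; x runs up the bed (slope 12 degrees) to the back, z up. Tubes lie across it (caps at +y) and roll to -x; tube 1 waits at the orange gate with its axis at x = -0.001, z = 0.038, the others every 17 mm behind. Pick-up bay: x = -0.074 to -0.014
- pad_purple (a point): Middle of the top of the blue pad on the back end of the purple dispenser's rocking lever: press here. Pad 36 mm (x) by 40 mm (y), 0.104 m above the worktop when up, 0.080 m when down; z is normal to the pad, x points to the back. It swings about the pivot, which lies 68 mm towards -x and 9 mm under the pad's plane; nothing stands above it
- lever_purple (a joint): Lever angle: 0 = up (gate shut), 0.36 rad = down at its stop (pad 24 mm lower). Spring return: 1.3 N on the pad to start, 2.6 N at the stop. Above 0.28 tube 1 rolls out under the gate within 1 s, while a catch (engaged from 0.2) holds tube 2. Back up below 0.07 the catch lets the queue roll on to the shut gate within 1 s
- dispenser_red: The other dispenser, the same in every size, whose queue has RED caps; to be left alone.
- pad_red (a point): Middle of the top of the red-capped dispenser's blue pad.
- lever_red (a joint): Angle of the red-capped dispenser's lever, 0 = up.
- cup: Bystander: standing specimen cup with blue lid, 64 mm wide, 84 mm high; origin under its centre.
- marker: Bystander: blue and white marker pen lying flat, 135 mm long, 17 mm thick; origin under its middle.
- mailer: Bystander: flat blue slide mailer, 105 x 66 x 8 mm; origin under its middle.
- countdown: Bystander: white and green timer, 54 x 58 x 71 mm; origin under its middle.
- purple_1: Sample tube lying across the bed, 80 mm long, clear body 13 mm thick, light-purple cap 17 mm thick and 20 mm long; origin at the uncapped end on the tube's axis, z runs along the axis to the cap. Number 1 of four in the queue, counted from the gate.
- purple_2: Sample tube lying across the bed, 80 mm long, clear body 13 mm thick, light-purple cap 17 mm thick and 20 mm long; origin at the uncapped end on the tube's axis, z runs along the axis to the cap. Number 2 of four in the queue, counted from the gate.
- purple_3: Sample tube lying across the bed, 80 mm long, clear body 13 mm thick, light-purple cap 17 mm thick and 20 mm long; origin at the uncapped end on the tube's axis, z runs along the axis to the cap. Number 3 of four in the queue, counted from the gate.
- purple_4: Sample tube lying across the bed, 80 mm long, clear body 13 mm thick, light-purple cap 17 mm thick and 20 mm long; origin at the uncapped end on the tube's axis, z runs along the axis to the cap. Number 4 of four in the queue, counted from the gate.
- red_1: Sample tube lying across the bed, 80 mm long, clear body 13 mm thick, red cap 17 mm thick and 20 mm long; origin at the uncapped end on the tube's axis, z runs along the axis to the cap. Number 1 of three in the other dispenser.
- red_2: Sample tube lying across the bed, 80 mm long, clear body 13 mm thick, red cap 17 mm thick and 20 mm long; origin at the uncapped end on the tube's axis, z runs along the axis to the cap. Number 2 of three in the other dispenser.
- red_3: Sample tube lying across the bed, 80 mm long, clear body 13 mm thick, red cap 17 mm thick and 20 mm long; origin at the uncapped end on the tube's axis, z runs along the axis to the cap. Number 3 of three in the other dispenser.

How it is judged:
By the outcome, as a careful person would: the job done as asked, in the order asked, and still so for the second after the job is handed in, with the robot touching nothing.
It also fails if it takes over 45 s, if anything falls off the work surface, if the arm or the gripper's body presses on something with over 40 N, if the wrist force passes 120 N, or if a joint passes its speed limit or range.

### The arm

A 6-joint arm with a two-finger parallel gripper is mounted at the origin on a cart in front of the work surface, level with it; the furniture and walls round the work are solid. World frame = base frame: x ahead of the robot, y to its left, z up, the work surface at z = 0. Lengths are in m, angles in degrees, forces in N, time in s.
With the tool pointing down it reaches from about 0.375 to 0.9 m from the base axis. Payload 3.1 kg.
Tool frame: the origin (TCP) lies between the finger pads; the fingertips stand 25 mm ahead of it and the grasp point (between the pads) lies 6 mm ahead of it; x points along the fingers, z is the direction in which the jaws open and shut, and the axes are right-handed (so a half turn about x gives the same grasp; the last joint's range is limited). The gripper opens to 87 mm and grips with 3 to 60 N. Pads are 19 mm wide; open, the fingers measure 117 mm over their backs; the gripper's body (75 mm by 190 mm) begins 51 mm behind the grasp point.
Start: joints at [-76.117, 30.224, 82.088, -0, 67.689, -10.227], TCP at [0.255, -0.57, 0.248] pointing down, gripper open.
Joint ranges: [-176.69, 176.69], [-43.24, 126.21], [12.49, 139.97], [-82, 262], [0, 151.66], [-163.58, 163.58]. Speed limits (degrees/s): [159.86, 159.86, 180, 180, 180, 180].

### API

Orientations are given as [roll, pitch, yaw] about the fixed x, y, z axes, in that order (R = Rz(yaw) Ry(pitch) Rx(roll)).
In Python, from cell import sense, imaging, close_job gives the robot as it stands.
- The arm moves only by the tool play_rows, never from a script. Its argument "rows" is a list of rows, each an object of numbers: "claw": the opening, from -1 (shut) to 1 (fully open); "x", "y", "z": the shift along the tool's x, y, z in mm; "spin": the turn about the tool's x in degrees. In form: [{"claw": .., "x": .., "y": .., "z": .., "spin": ..}, ...]. A call has 1 to 12 rows; each row is the pose to reach, as a shift and turn from the pose commanded when the call began, along the tool's axes at that moment; what a row does not reach only later rows make up. A row lasts 1/12 s, in which the tool goes at most 41.7 mm and 7.16 degrees, less where a joint would pass 70% of its speed; a pose out of reach is approached as far as the arm can. A call with a gripper value outside its range is refused whole. The fingers move at their own pace and stop on an object; "newtons" is the grip in N (left out, the last holds). Time passes only in rows, so rows that repeat a pose let the fingers close. It gives the time, the measured TCP pose, the force and the opening at its end, in the units of the state.
- sense(): the state, without advancing time (a new reading comes with each control period).
- imaging.read_camera(name): name is "scene" or "top" or "wrist"; returns a dict with "img" (400x640x3 uint8, blue, green, red), "intrinsics" (3x3 intrinsics, pixels), "k1" (the pictures are not rectified: a ray, as slopes to the right and down, at radius r is drawn at 1 + k1 r^2 times it, then the intrinsics apply), "eye" and "orientation" of the camera in the world. Camera axes: x right, y down, z forward; pixel columns grow to the right and rows downward; lengths in m; the calibration is good to about 2 mm. A picture is of the moment at which its call begins. There is no depth.
- close_job(): hands the job in, once; it reports no verdict.
The state is a dict: "time_s": time; "joint_positions": joint angles; "dq": joint speeds; "joint_torque": joint torques, N m; "tool_pos": TCP position; "eef_rot": TCP orientation; "contact_force": force on the tool from outside, world axes, zero at the start; "moment": the same for the moment, N m; "opening": finger opening in m.
Only numpy, scipy, OpenCV 4.12 (cv2) and the standard library are available. Lean on these libraries where they do the work, as an engineer would, in place of code of your own. Each camera call takes 0.05 s, during which the arm holds its last target. There are 200 camera calls.

## Working session

There is one attempt and no reset: what is moved stays moved. The work goes in short steps, Python scripts to look and compute and a tool call to move; the robot and the scene stay as the last step left them, time stands still between calls to the robot, and variables do not carry over. Pictures are saved under pics/ and viewed, about 8 in all and at most 12, crops included, and the job is handed in when it is done.

Besides the shell and the picture viewer there is one more tool, called after "Call:" by a JSON object that holds its "fn" and its "kwargs", one argument or row to a line. play_rows: Moves the arm, as the interface text tells. Its arguments: {"type":"object","properties":{"rows":{"type":"array","items":{"type":"object","properties":{"claw":{"type":"number"},"x":{"type":"number"},"y":{"type":"number"},"z":{"type":"number"},"spin":{"type":"number"}}}},"newtons":{"type":"number"}},"required":["rows"]}

```bash
mkdir -p pics
cat > h.py <<'E'
from cell import sense, imaging, close_job
import numpy as np, cv2
from scipy.spatial.transform import Rotation as R
def cam(n,save=None):
    c=imaging.read_camera(n)
    if save: cv2.imwrite('pics/'+save,c['img'])
    return c
def rot(c):
    o=np.array(c['orientation'],float)
    return o if o.shape==(3,3) else R.from_euler('xyz',o,degrees=True).as_matrix()
def ray(c,u,v,z):
    K=np.array(c['intrinsics']); k=c['k1']
    d=np.array([(u-K[0,2])/K[0,0],(v-K[1,2])/K[1,1]]); s=d.copy()
    for _ in range(30): s=d/(1+k*(s@s))
    w=rot(c)@np.r_[s,1]; e=np.array(c['eye'])
    return e+w*(z-e[2])/w[2]
def proj(c,P):
    p=rot(c).T@(np.array(P)-np.array(c['eye'])); s=p[:2]/p[2]; s=s*(1+c['k1']*(s@s))
    K=np.array(c['intrinsics']); return K[:2,:2]@s+K[:2,2]
E
python3 - <<'E'
from h import *
for n in('scene','top'):
    c=cam(n,n+'1.png'); print(n,c['eye'],c['orientation'],c['intrinsics'],c['k1'])
print(sense())
E
```

```text
scene [-0.12168393  0.72747524  0.64701098] [-117.49237576    0.43690985 -137.35936153] [[375.77000922   0.         323.35378009]
 [  0.         375.77000922 198.21676829]
 [  0.           0.           1.        ]] -0.07825909523033071
top [ 0.37427651 -0.06224454  1.01238845] [-1.66260356e+02  1.46632562e-01 -9.29270795e+01] [[368.99285147   0.         316.95474459]
 [  0.         368.99285147 205.44212017]
 [  0.           0.           1.        ]] -0.03676723972356574
{'time_s': 0.1, 'joint_positions': array([-7.61171192e+01,  3.02753202e+01,  8.21475377e+01, -9.92352399e-04,
        6.76907002e+01, -1.02280749e+01]), 'dq': array([-0.12452956, -0.11556968, -0.18735634, -0.05195072, -0.02182744,
       -0.12802985]), 'joint_torque': array([-2.79398328e-04, -4.40985382e+01, -1.77150643e+01,  6.35057688e-02,
        5.33761270e-02, -3.90886009e-05]), 'tool_pos': array([ 0.25518317, -0.56986933,  0.24665979]), 'eef_rot': array([170.23475129,  89.88643807, 104.34608455]), 'contact_force': array([-0.89532261,  0.74797691,  0.26802249]), 'moment': array([-0.01205423,  0.01249066,  0.03310374]), 'opening': 0.0871651939560746}
```

View pics/top1.png

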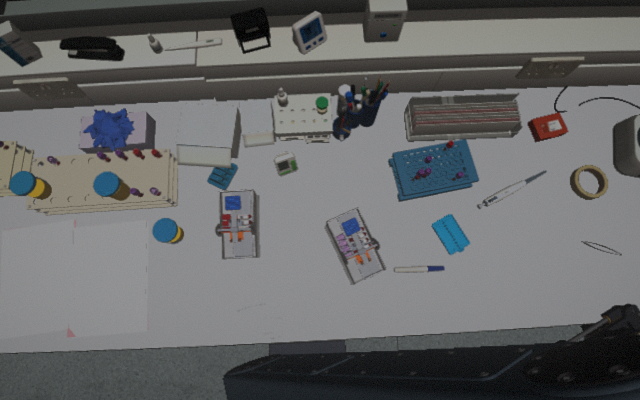

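View pics/scene1.png

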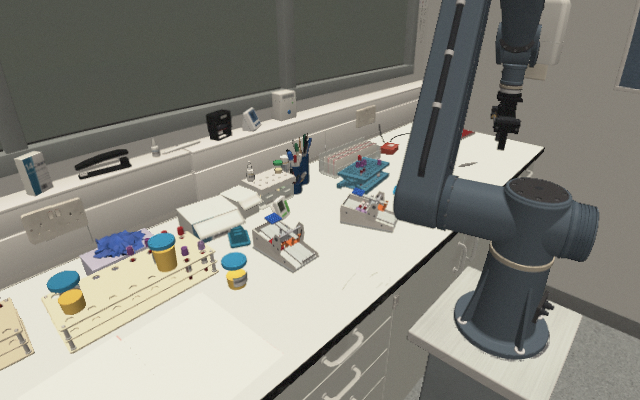

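The top view shows two dispensers. The one at about (237,225) has red caps, and the one at about (355,245) has light-purple caps with its blue pad near (350,227). I'll zoom in on both.

Run:
```python
from h import *
i=cv2.imread('pics/top1.png')[180:290,205:395]
cv2.imwrite('pics/z.png',cv2.resize(i,None,fx=4.2,fy=4.2,interpolation=cv2.INTER_CUBIC))
```

```text
(no output)
```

View pics/z.png

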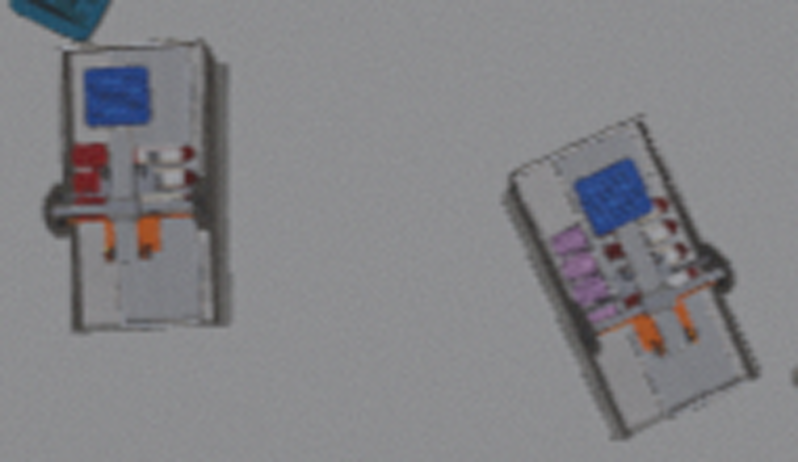

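The crop confirms it: purple pad centre at crop (614,195), which is about px (351.2,226.4). The pivot crossbar is at about crop (655,302). Next I compute positions.

Run:
```python
from h import *
c=cam('top')
i=c['img'].astype(int)
m=((i[...,0]>i[...,2]+50)&(i[...,0]>i[...,1]+30)).astype(np.uint8); m[:,:325]=0;m[:,380:]=0;m[:205]=0;m[250:]=0
n,l,s,ce=cv2.connectedComponentsWithStats(m); print(s[1:],ce[1:])
k=1+np.argmax(s[1:,4]); P=ray(c,*ce[k],.104)
pts=np.array([ray(c,u,v,.104)[:2] for v,u in zip(*np.where(l==k))],np.float32)
print('pad',P,cv2.minAreaRect(pts))
f=lambda a,b,z:ray(c,205+a/4.2,180+b/4.2,z)
a=f(690,290,.095)  ; b=f(575,325,.095)
# bay front corners (z~.02?) and back corners (z~.09)
fl,fr,bl,br=f(628,436,.02),f(757,375,.02),f(510,175,.092),f(642,118,.092)
d=(bl+br-fl-fr)[:2]; print('yaw',np.degrees(np.arctan2(d[1],d[0])),fl,fr,bl,br)
d=(bl-br); print('y dir yaw',np.degrees(np.arctan2(d[1],d[0]))-90)
T=R.from_euler('xyz',sense()['eef_rot'],degrees=True).as_matrix(); print(T.round(3))
```

```text
[[342 218  18  18 197]] [[350.72081218 226.35025381]]
pad [ 0.5381064  -0.15282468  0.104     ] ((0.5383260846138, -0.15333253145217896), (0.03261858597397804, 0.037996694445610046), 23.589496612548828)
yaw 23.6282540390638 [ 0.39919416 -0.16015498  0.02      ] [ 0.43267156 -0.24463549  0.02      ] [ 0.55552265 -0.09325383  0.092     ] [ 0.58673181 -0.17574881  0.092     ]
y dir yaw 20.722423761890155
[[-0.     0.913  0.408]
 [ 0.002  0.408 -0.913]
 [-1.     0.    -0.002]]
```

Call:
{"fn": "play_rows", "kwargs": {
  "rows": [
    {"claw":-1,"x":0,"y":20,"z":-12},
    {"claw":-1,"x":0,"y":50,"z":-31},
    {"claw":-1,"x":0,"y":85,"z":-52},
    {"claw":-1,"x":0,"y":120,"z":-74},
    {"claw":-1,"x":0,"y":155,"z":-95},
    {"claw":-1,"x":0,"y":190,"z":-117},
    {"claw":-1,"x":0,"y":225,"z":-139},
    {"claw":-1,"x":0,"y":260,"z":-160},
    {"claw":-1,"x":0,"y":295,"z":-182},
    {"claw":-1,"x":0,"y":330,"z":-203},
    {"claw":-1,"x":0,"y":360,"z":-222},
    {"claw":-1,"x":0,"y":385,"z":-237}
  ]
}}

```text
validation failed for argument at $.ro...
```

Call:
{"fn": "play_rows", "kwargs": {
  "rows": [
    {"claw":-1,"x":0,"y":20,"z":-12},
    {"claw":-1,"x":10,"y":35,"z":-22},
    {"claw":-1,"x":25,"y":44,"z":-27},
    {"claw":-1,"x":40,"y":47,"z":-29},
    {"claw":-1,"x":50,"y":47,"z":-29},
    {"claw":-1,"x":50,"y":47,"z":-29},
    {"claw":-1,"x":50,"y":47,"z":-29}
  ]
}}

```text
validation failed for argument at $.ro...
```

Run:
```python
from h import *
s=sense(); print(s['time_s'],s['tool_pos'],s['eef_rot'],s['contact_force'],s['opening'])
w=cam('wrist','w1.png'); T=R.from_euler('xyz',s['eef_rot'],degrees=True).as_matrix()
print(T.round(3))
tip=s['tool_pos']+T[:,0]*.025; print('tip',tip, proj(w,tip))
i=w['img'].astype(int); m=((i[...,0]>i[...,2]+50)&(i[...,0]>i[...,1]+30)).astype(np.uint8)
n,l,st,ce=cv2.connectedComponentsWithStats(m)
for k in range(1,n):
    if st[k,4]>400: print(st[k],ce[k],ray(w,*ce[k],.104), cv2.minAreaRect(np.array([ray(w,u,v,.104)[:2] for v,u in zip(*np.where(l==k))],np.float32)))
```

```text
0.15 [ 0.25519843 -0.56994075  0.24678612] [169.63023889  89.90192214 103.73978625] [-0.04344401 -0.03448773 -0.81765644] 0.08693068858147474
[[-0.     0.913  0.408]
 [ 0.002  0.408 -0.913]
 [-1.     0.    -0.002]]
tip [ 0.25518826 -0.56989918  0.22178616] [319.63235142 246.79994655]
```

View pics/w1.png

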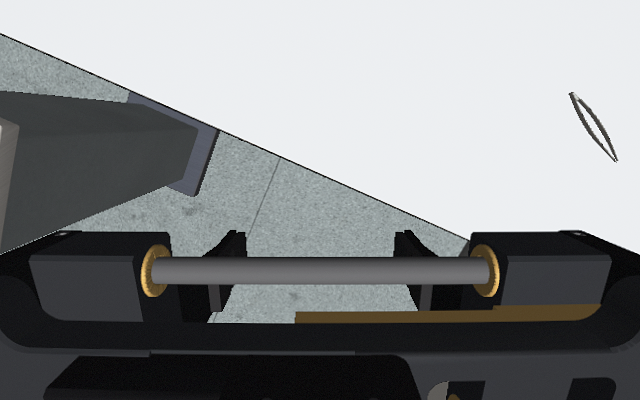

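Both move calls were refused ("validation failed for argument at $.ro..."), so the arm is still at its start. The wrist picture only shows the open fingers over the bench edge, tip point at about (320,247). The rows may need every field, so I'll retry with a short move that includes "spin".

Call:
{"fn": "play_rows", "kwargs": {
  "rows": [
    {"claw":-1,"x":0,"y":20,"z":-12,"spin":0},
    {"claw":-1,"x":0,"y":50,"z":-31,"spin":0}
  ]
}}

```text
time_s: 0.37
tool_pos: [0.2872, -0.5241, 0.2472]
eef_rot: [-24.7, 89.9, -90.8]
contact_force: [0.6, -0.3, -0.5]
opening: 0.0802
```

That went through, so `spin` is required in each row. Continuing.

Call:
{"fn": "play_rows", "kwargs": {
  "rows": [
    {"claw":-1,"x":0,"y":35,"z":-22,"spin":0},
    {"claw":-1,"x":0,"y":70,"z":-43,"spin":0},
    {"claw":-1,"x":0,"y":105,"z":-65,"spin":0},
    {"claw":-1,"x":0,"y":140,"z":-86,"spin":0},
    {"claw":-1,"x":0,"y":175,"z":-108,"spin":0},
    {"claw":-1,"x":0,"y":210,"z":-129,"spin":0},
    {"claw":-1,"x":0,"y":245,"z":-151,"spin":0},
    {"claw":-1,"x":0,"y":280,"z":-172,"spin":0},
    {"claw":-1,"x":0,"y":310,"z":-191,"spin":0},
    {"claw":-1,"x":0,"y":335,"z":-206,"spin":0},
    {"claw":-1,"x":0,"y":350,"z":-215,"spin":0},
    {"claw":-1,"x":0,"y":360,"z":-222,"spin":0}
  ]
}}

```text
time_s: 1.37
tool_pos: [0.5272, -0.1699, 0.2475]
eef_rot: [125.7, 90.0, 59.9]
contact_force: [0.2, 0.4, 0.1]
opening: 0.0037
```

Call:
{"fn": "play_rows", "kwargs": {
  "rows": [
    {"claw":-1,"x":10,"y":10,"z":-6,"spin":0},
    {"claw":-1,"x":20,"y":18,"z":-11,"spin":0},
    {"claw":-1,"x":35,"y":22,"z":-13,"spin":0},
    {"claw":-1,"x":45,"y":22,"z":-13,"spin":0},
    {"claw":-1,"x":50,"y":22,"z":-13,"spin":0},
    {"claw":-1,"x":50,"y":22,"z":-13,"spin":0},
    {"claw":-1,"x":50,"y":22,"z":-13,"spin":0}
  ]
}}

```text
time_s: 1.95
tool_pos: [0.5406, -0.1518, 0.197]
eef_rot: [-134.3, 89.9, 159.7]
contact_force: [0.6, 0.5, 0.2]
opening: 0.0006
```

Run:
```python
from h import *
s=sense(); print(s['time_s'],s['tool_pos'],s['contact_force'],s['opening'])
w=cam('wrist','w2.png'); T=R.from_euler('xyz',s['eef_rot'],degrees=True).as_matrix()
print(T.round(3))
tip=s['tool_pos']+T[:,0]*.025; print('tip',tip, proj(w,tip))
i=w['img'].astype(int); m=((i[...,0]>i[...,2]+50)&(i[...,0]>i[...,1]+30)).astype(np.uint8)
n,l,st,ce=cv2.connectedComponentsWithStats(m)
for k in range(1,n):
    if st[k,4]>400: print(st[k],ce[k],ray(w,*ce[k],.104), cv2.minAreaRect(np.array([ray(w,u,v,.104)[:2] for v,u in zip(*np.where(l==k))],np.float32)))
```

```text
1.95 [ 0.54057704 -0.1518338   0.19704929] [0.63460361 0.51942529 0.20507256] 0.0006159723888812777
[[-0.001  0.913  0.407]
 [ 0.     0.407 -0.913]
 [-1.    -0.001 -0.001]]
tip [ 0.54055131 -0.15182431  0.1720493 ] [319.67340838 246.77136825]
[  507    52   133   175 10651] [579.02591306 137.07285701] [ 0.67862568 -0.31059062  0.104     ] ((0.6824094653129578, -0.3339938819408417), (0.10544998943805695, 0.12787923216819763), 8.696547508239746)
[519  64  29  73 617] [531.77147488  86.88168558] [ 0.69349125 -0.25545087  0.104     ] ((0.6826186776161194, -0.2550652325153351), (0.049467992037534714, 0.01633034646511078), 8.247272491455078)
[479 109  31  76 585] [495.17948718 156.34017094] [ 0.63829007 -0.257909    0.104     ] ((0.6432332396507263, -0.2530018985271454), (0.05745324119925499, 0.01787225715816021), 25.633169174194336)
[ 298  194   49   39 1759] [321.25810119 212.37805571] [ 0.54141674 -0.15275128  0.104     ] ((0.5408267974853516, -0.1535106897354126), (0.032246269285678864, 0.038674116134643555), 22.952966690063477)
[ 492  283   52   39 1718] [516.66647264 302.05704307] [ 0.53603484 -0.34779135  0.104     ] ((0.5354567766189575, -0.34798091650009155), (0.03923819214105606, 0.042154617607593536), 24.551437377929688)
```

View pics/w2.png

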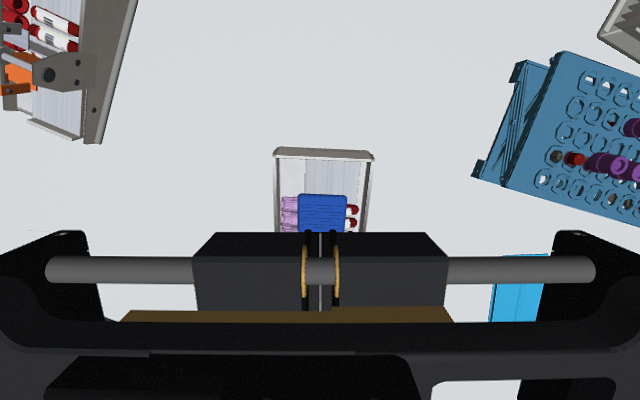

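The wrist view is from above the purple dispenser. The blue pad is at px (298–346, 194–232), its near edge hidden by the shut fingers, with light-purple caps to its left. Both cameras put the pad centre at about (0.5385, -0.1535), so the tool is about 2.5 mm behind it, which suits the press. Lowering now.

Call:
{"fn": "play_rows", "kwargs": {
  "rows": [
    {"claw":-1,"x":20,"y":0,"z":0,"spin":0},
    {"claw":-1,"x":40,"y":1,"z":0,"spin":0},
    {"claw":-1,"x":55,"y":1,"z":0,"spin":0},
    {"claw":-1,"x":62,"y":1,"z":0,"spin":0},
    {"claw":-1,"x":68,"y":1,"z":0,"spin":0},
    {"claw":-1,"x":74,"y":1,"z":0,"spin":0},
    {"claw":-1,"x":80,"y":1,"z":0,"spin":0},
    {"claw":-1,"x":85,"y":1,"z":0,"spin":0},
    {"claw":-1,"x":88,"y":1,"z":0,"spin":0},
    {"claw":-1,"x":88,"y":1,"z":0,"spin":0},
    {"claw":-1,"x":88,"y":1,"z":0,"spin":0},
    {"claw":-1,"x":88,"y":1,"z":0,"spin":0}
  ]
}}

```text
time_s: 3.0
tool_pos: [0.5427, -0.1512, 0.1101]
eef_rot: [36.8, 89.9, -29.0]
contact_force: [1.3, -0.5, 2.5]
opening: 0.0001
```

Call:
{"fn": "play_rows", "kwargs": {
  "rows": [
    {"claw":-1,"x":2,"y":0,"z":0,"spin":0},
    {"claw":-1,"x":3,"y":0,"z":0,"spin":0},
    {"claw":-1,"x":3,"y":0,"z":0,"spin":0},
    {"claw":-1,"x":3,"y":0,"z":0,"spin":0},
    {"claw":-1,"x":3,"y":0,"z":0,"spin":0},
    {"claw":-1,"x":3,"y":0,"z":0,"spin":0},
    {"claw":-1,"x":3,"y":0,"z":0,"spin":0},
    {"claw":-1,"x":3,"y":0,"z":0,"spin":0},
    {"claw":-1,"x":3,"y":0,"z":0,"spin":0},
    {"claw":-1,"x":3,"y":0,"z":0,"spin":0},
    {"claw":-1,"x":3,"y":0,"z":0,"spin":0},
    {"claw":-1,"x":3,"y":0,"z":0,"spin":0}
  ]
}}

```text
time_s: 4.0
tool_pos: [0.5419, -0.1508, 0.1066]
eef_rot: [-10.3, 90.0, -76.2]
contact_force: [2.5, -1.0, 2.8]
opening: 0.0005
```

Run:
```python
from h import *
print(sense()['contact_force'],sense()['tool_pos'])
def crop(n):
    c=cam(n); u,v=[int(x) for x in proj(c,[.50,-.165,.05])]
    return cv2.resize(c['img'][max(0,v-45):v+45,max(0,u-60):u+60],(600,450),interpolation=cv2.INTER_CUBIC)
i=np.hstack([crop('scene'),crop('top')]); cv2.imwrite('pics/p1.png',cv2.resize(i,(800,300),interpolation=cv2.INTER_AREA))
```

```text
[ 2.50824659 -0.96065939  2.77614287] [ 0.54189416 -0.15084479  0.10657266]
```

View pics/p1.png

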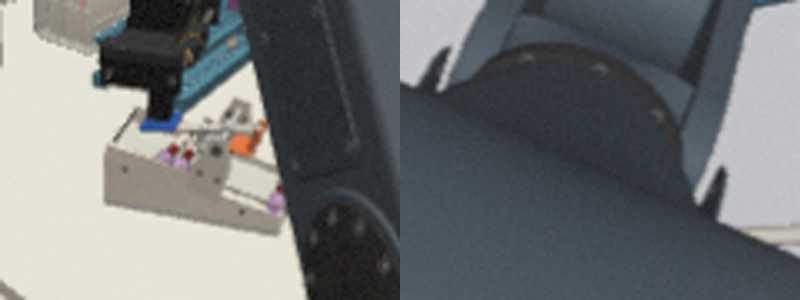

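In the scene view (left), one light-purple cap is now in the pick-up bay at about (276,200), and the rest wait behind the gate at about (175,155). The arm hides the top view. Now the lever goes up and I wait.

Call:
{"fn": "play_rows", "kwargs": {
  "rows": [
    {"claw":-1,"x":-8,"y":0,"z":0,"spin":0},
    {"claw":-1,"x":-16,"y":0,"z":0,"spin":0},
    {"claw":-1,"x":-24,"y":0,"z":0,"spin":0},
    {"claw":-1,"x":-32,"y":0,"z":0,"spin":0},
    {"claw":-1,"x":-40,"y":0,"z":0,"spin":0},
    {"claw":-1,"x":-40,"y":0,"z":0,"spin":0},
    {"claw":-1,"x":-40,"y":0,"z":0,"spin":0},
    {"claw":-1,"x":-40,"y":0,"z":0,"spin":0},
    {"claw":-1,"x":-40,"y":0,"z":0,"spin":0},
    {"claw":-1,"x":-40,"y":0,"z":0,"spin":0},
    {"claw":-1,"x":-40,"y":0,"z":0,"spin":0},
    {"claw":-1,"x":-40,"y":0,"z":0,"spin":0}
  ]
}}

```text
time_s: 5.1
tool_pos: [0.5418, -0.1507, 0.1462]
eef_rot: [-141.9, 90.0, 152.2]
contact_force: [0.7, -0.1, -0.3]
opening: 0.0004
```

Call:
{"fn": "play_rows", "kwargs": {
  "rows": [
    {"claw":-1,"x":0,"y":0,"z":0,"spin":0},
    {"claw":-1,"x":0,"y":0,"z":0,"spin":0},
    {"claw":-1,"x":0,"y":0,"z":0,"spin":0},
    {"claw":-1,"x":0,"y":0,"z":0,"spin":0},
    {"claw":-1,"x":0,"y":0,"z":0,"spin":0},
    {"claw":-1,"x":0,"y":0,"z":0,"spin":0},
    {"claw":-1,"x":0,"y":0,"z":0,"spin":0},
    {"claw":-1,"x":0,"y":0,"z":0,"spin":0},
    {"claw":-1,"x":0,"y":0,"z":0,"spin":0},
    {"claw":-1,"x":0,"y":0,"z":0,"spin":0},
    {"claw":-1,"x":0,"y":0,"z":0,"spin":0},
    {"claw":-1,"x":0,"y":0,"z":0,"spin":0}
  ]
}}

```text
time_s: 6.1
tool_pos: [0.5419, -0.1508, 0.1466]
eef_rot: [-141.2, 90.0, 152.9]
contact_force: [-0.0, -0.1, -0.1]
opening: 0.0001
```

Run:
```python
from h import *
print(sense()['contact_force'],sense()['tool_pos'])
c=cam('scene'); u,v=[int(x) for x in proj(c,[.50,-.165,.05])]
cv2.imwrite('pics/p2.png',cv2.resize(c['img'][v-45:v+45,u-60:u+40],(600,540),interpolation=cv2.INTER_CUBIC))
```

```text
[-0.00235851 -0.14393809 -0.1159054 ] [ 0.5418765  -0.15076827  0.1465515 ]
```

View pics/p2.png

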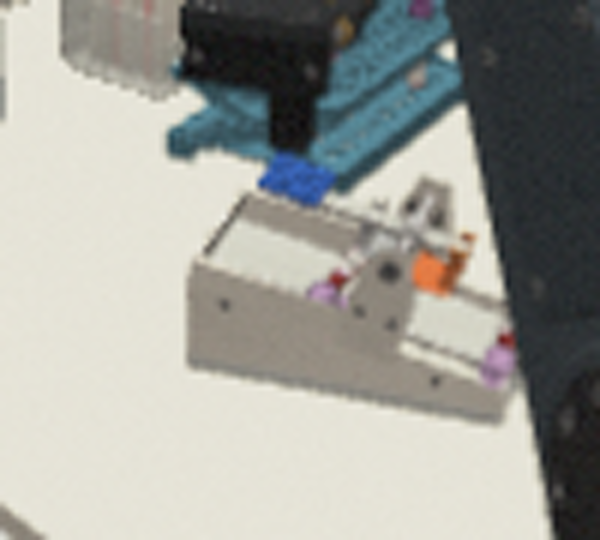

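The lever is up, with the blue pad at (297,178). One tube is in the bay at (497,362), and the queue has moved on, its last cap now at (325,292). Second press.

Call:
{"fn": "play_rows", "kwargs": {
  "rows": [
    {"claw":-1,"x":8,"y":0,"z":0,"spin":0},
    {"claw":-1,"x":14,"y":0,"z":0,"spin":0},
    {"claw":-1,"x":20,"y":0,"z":0,"spin":0},
    {"claw":-1,"x":26,"y":0,"z":0,"spin":0},
    {"claw":-1,"x":32,"y":0,"z":0,"spin":0},
    {"claw":-1,"x":37,"y":0,"z":0,"spin":0},
    {"claw":-1,"x":40,"y":0,"z":0,"spin":0},
    {"claw":-1,"x":40,"y":0,"z":0,"spin":0},
    {"claw":-1,"x":40,"y":0,"z":0,"spin":0},
    {"claw":-1,"x":40,"y":0,"z":0,"spin":0},
    {"claw":-1,"x":40,"y":0,"z":0,"spin":0},
    {"claw":-1,"x":40,"y":0,"z":0,"spin":0}
  ]
}}

```text
time_s: 7.15
tool_pos: [0.5422, -0.151, 0.1068]
eef_rot: [38.7, 89.9, -27.2]
contact_force: [2.3, 1.0, 3.1]
opening: 0.0009
```

Call:
{"fn": "play_rows", "kwargs": {
  "rows": [
    {"claw":-1,"x":0,"y":0,"z":0,"spin":0},
    {"claw":-1,"x":0,"y":0,"z":0,"spin":0},
    {"claw":-1,"x":0,"y":0,"z":0,"spin":0},
    {"claw":-1,"x":0,"y":0,"z":0,"spin":0},
    {"claw":-1,"x":0,"y":0,"z":0,"spin":0},
    {"claw":-1,"x":0,"y":0,"z":0,"spin":0},
    {"claw":-1,"x":0,"y":0,"z":0,"spin":0},
    {"claw":-1,"x":0,"y":0,"z":0,"spin":0},
    {"claw":-1,"x":0,"y":0,"z":0,"spin":0},
    {"claw":-1,"x":0,"y":0,"z":0,"spin":0},
    {"claw":-1,"x":0,"y":0,"z":0,"spin":0},
    {"claw":-1,"x":0,"y":0,"z":0,"spin":0}
  ]
}}

```text
time_s: 8.15
tool_pos: [0.542, -0.1509, 0.1066]
eef_rot: [10.3, 90.0, -55.5]
contact_force: [2.0, 0.1, 2.8]
opening: 0.0008
```

Run:
```python
from h import *
print(sense()['contact_force'],sense()['tool_pos'])
c=cam('scene'); u,v=[int(x) for x in proj(c,[.50,-.165,.05])]
cv2.imwrite('pics/p3.png',cv2.resize(c['img'][v-45:v+45,u-60:u+40],(600,540),interpolation=cv2.INTER_CUBIC))
```

```text
[1.97035588 0.07313912 2.75826285] [ 0.54195256 -0.15089915  0.10658041]
```

View pics/p3.png

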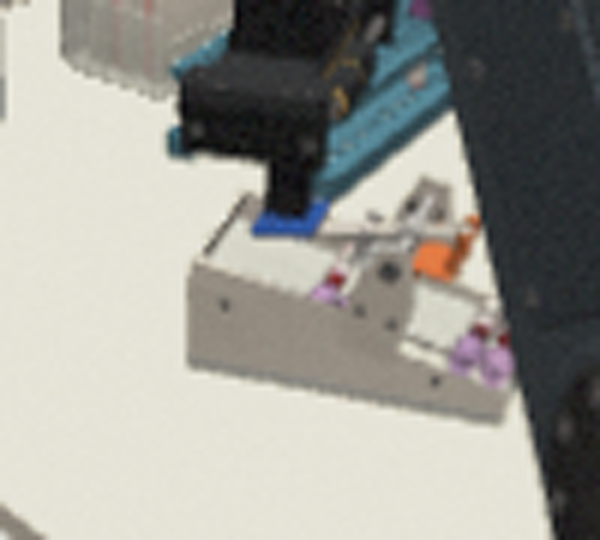

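The bay now holds two caps, at (467,350) and (497,362). Next I lift off straight up, well clear, wait for the queue, and then move back out of the top camera's view for a last check.

Call:
{"fn": "play_rows", "kwargs": {
  "rows": [
    {"claw":-1,"x":-8,"y":0,"z":0,"spin":0},
    {"claw":-1,"x":-16,"y":0,"z":0,"spin":0},
    {"claw":-1,"x":-24,"y":0,"z":0,"spin":0},
    {"claw":-1,"x":-32,"y":0,"z":0,"spin":0},
    {"claw":-1,"x":-50,"y":0,"z":0,"spin":0},
    {"claw":-1,"x":-75,"y":0,"z":0,"spin":0},
    {"claw":-1,"x":-100,"y":0,"z":0,"spin":0},
    {"claw":-1,"x":-120,"y":0,"z":0,"spin":0},
    {"claw":-1,"x":-135,"y":0,"z":0,"spin":0},
    {"claw":-1,"x":-140,"y":0,"z":0,"spin":0},
    {"claw":-1,"x":-140,"y":0,"z":0,"spin":0},
    {"claw":-1,"x":-140,"y":0,"z":0,"spin":0}
  ]
}}

```text
time_s: 9.2
tool_pos: [0.5413, -0.1505, 0.2463]
eef_rot: [-141.1, 89.9, 153.0]
contact_force: [0.1, 0.0, -1.6]
opening: 0.0003
```

Call:
{"fn": "play_rows", "kwargs": {
  "rows": [
    {"claw":-1,"x":0,"y":-20,"z":12,"spin":0},
    {"claw":-1,"x":0,"y":-50,"z":31,"spin":0},
    {"claw":-1,"x":0,"y":-85,"z":52,"spin":0},
    {"claw":-1,"x":0,"y":-120,"z":74,"spin":0},
    {"claw":-1,"x":0,"y":-155,"z":95,"spin":0},
    {"claw":-1,"x":0,"y":-190,"z":117,"spin":0},
    {"claw":-1,"x":0,"y":-225,"z":139,"spin":0},
    {"claw":-1,"x":0,"y":-260,"z":160,"spin":0},
    {"claw":-1,"x":0,"y":-295,"z":182,"spin":0},
    {"claw":-1,"x":0,"y":-325,"z":200,"spin":0},
    {"claw":-1,"x":0,"y":-340,"z":210,"spin":0},
    {"claw":-1,"x":0,"y":-340,"z":210,"spin":0}
  ]
}}

```text
time_s: 10.2
tool_pos: [0.3145, -0.4847, 0.2448]
eef_rot: [-131.2, 89.9, 162.6]
contact_force: [1.3, 0.4, 1.1]
opening: 0.0001
```

Call:
{"fn": "play_rows", "kwargs": {
  "rows": [
    {"claw":-1,"x":0,"y":-15,"z":9,"spin":0},
    {"claw":-1,"x":0,"y":-30,"z":18,"spin":0},
    {"claw":-1,"x":0,"y":-45,"z":28,"spin":0},
    {"claw":-1,"x":0,"y":-55,"z":34,"spin":0},
    {"claw":-1,"x":0,"y":-55,"z":34,"spin":0},
    {"claw":-1,"x":0,"y":-55,"z":34,"spin":0}
  ]
}}

```text
time_s: 10.7
tool_pos: [0.2808, -0.5349, 0.2462]
eef_rot: [147.7, 89.9, 81.7]
contact_force: [1.1, 0.7, -0.5]
opening: 0.0008
```

Run:
```python
from h import *
print(sense()['time_s'],sense()['contact_force'],sense()['tool_pos'])
c=cam('top','top2.png'); a=cv2.imread('pics/top1.png')
d=np.abs(c['img'].astype(int)-a).max(2); m=cv2.morphologyEx((d>40).astype(np.uint8),cv2.MORPH_OPEN,np.ones((2,2)))
n,l,s,ce=cv2.connectedComponentsWithStats(m)
print([list(map(int,x)) for x in s[1:] if x[1]<300])
cv2.imwrite('pics/z2.png',cv2.resize(c['img'][180:290,205:395],None,fx=4.2,fy=4.2,interpolation=cv2.INTER_CUBIC))
```

```text
10.7 [ 1.07227958  0.74454478 -0.45014297] [ 0.28077778 -0.53492143  0.24618111]
[[362, 228, 3, 3, 8], [364, 233, 3, 3, 8], [341, 235, 3, 2, 6], [338, 237, 2, 2, 4], [340, 239, 6, 3, 15], [350, 239, 4, 4, 15], [378, 263, 2, 2, 4], [370, 265, 2, 2, 4], [380, 267, 3, 3, 7], [364, 268, 3, 4, 10], [355, 270, 3, 3, 7], [365, 273, 5, 5, 18], [354, 274, 2, 2, 4], [357, 274, 5, 3, 14], [348, 292, 276, 61, 3069]]
```

View pics/z2.png

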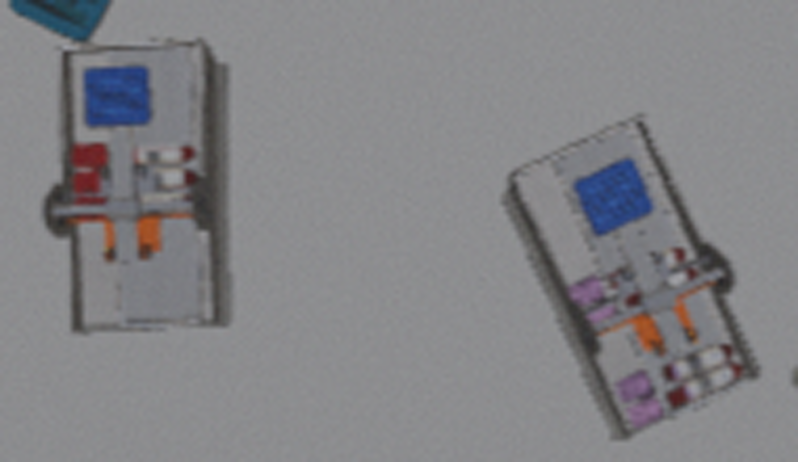

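The final top view shows two tubes in the bay, caps at crop (635,385) and (645,410). The other two wait at the shut gate, and the pad is back at (614,195), so the lever is up. Compared with the first picture, only the purple dispenser's tube area and the arm have changed.

```bash
python3 -c "
from cell import close_job
print(close_job())"
```

```text
the job is handed in; nothing more can be done
None
```

I pressed the purple dispenser's pad twice with the fingers shut. Each press was held for over 1 s, and about 3 N upward was felt at the tool. After each press I let the lever come fully up. The job was handed in at about 11 s of robot time.

- **Tubes:** the last top view shows two purple-capped tubes in the pick-up bay and the other two at the shut gate.
- **Lever:** the pad is back at its starting place in the picture, so the lever is up, and the arm is well clear.
- **Other things:** comparing the first and last top pictures, only the purple dispenser's tube area and the arm changed. The red dispenser and the bystanders did not.

The first two move calls were refused because the rows lacked `spin`. Nothing moved then. No check failed or disagreed; the lever angle was never read directly, only judged from the pictures and the forces.

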